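Seat the marker plugs and tally the set

TASK

Finish the set of three marker pens standing in the jig: with closed fingers press each steel end plug straight down until its head sits fully home on the barrel, first the shortest pen, then the middle one, then the tallest, and after that press the big square key of the tally counter fully down for a moment and let it come back up. Only press: pick nothing up, do not press the counter's small round reset button, and leave the counter and the other loose things standing where they are.

Things in the scene. Friction and masses are not known exactly. Their poses are not given: they have to be found in the camera images.
- jig: Fixed aluminium jig block, 90 (x) x 200 (y) x 50 mm high, on a thin dark base plate 110 x 230 x 6 mm. Origin: centre of its underside; z up. Three marker pens stand upright in a row along its y axis, at y = -70, 0 and +70 mm (which pen stands where changes); pens are held fast. A loose pen cap stands on its top.
- plug_short_top (a point): Centre of the top face of the steel end plug of the shortest pen. The black barrel (21 mm diameter) stands 35 mm out of the jig, so its rim is 85 mm above the table. The plug's head is a disc 20 mm in diameter and 4 mm thick on a 12 mm stem; this point is 99 mm above the table with the plug fully out and 89 mm with it seated on the rim. It moves with the plug.
- plug_short (a joint): How far the plug of the short pen is pressed in, m: 0 = fully out (10 mm gap under its head), 0.010 = head seated on the barrel rim, a hard stop. It starts at 0 to 0.002, slides straight down against about 3 N of friction and stays where it is left.
- plug_middle_top (a point): Centre of the top face of the steel end plug of the middle-height pen. The black barrel (21 mm diameter) stands 55 mm out of the jig, so its rim is 105 mm above the table. The plug's head is a disc 20 mm in diameter and 4 mm thick on a 12 mm stem; this point is 119 mm above the table with the plug fully out and 109 mm with it seated on the rim. It moves with the plug.
- plug_middle (a joint): How far the plug of the middle pen is pressed in, m: 0 = fully out (10 mm gap under its head), 0.010 = head seated on the barrel rim, a hard stop. It starts at 0 to 0.002, slides straight down against about 3 N of friction and stays where it is left.
- plug_tall_top (a point): Centre of the top face of the steel end plug of the tallest pen. The black barrel (21 mm diameter) stands 75 mm out of the jig, so its rim is 125 mm above the table. The plug's head is a disc 20 mm in diameter and 4 mm thick on a 12 mm stem; this point is 139 mm above the table with the plug fully out and 129 mm with it seated on the rim. It moves with the plug.
- plug_tall (a joint): How far the plug of the tall pen is pressed in, m: 0 = fully out (10 mm gap under its head), 0.010 = head seated on the barrel rim, a hard stop. It starts at 0 to 0.002, slides straight down against about 3 N of friction and stays where it is left.
- tally: Loose grey tally counter, 100 (x) x 130 (y) mm, 0.9 kg, standing on the table. Origin: centre of its underside, z up, its front looks along its -x. Case 38 mm high, with a 55 mm high display hood along its far (+x) edge, covering x = 18 to 50 mm.
- tally_key_top (a point): Centre of the top of the tally counter's big square white key, 50 x 50 mm, 56 mm above the table when up; 15 mm to the front (-x) and 25 mm to the +y side of the counter's origin. It moves with the key.
- tally_key (a joint): Travel of the big square key, m: 0 = up, 0.006 = fully down (hard stop). Spring return; about 1.2 N starts it and 5 N holds it fully down. It counts when pressed past 0.004 m for 0.1 s.
- reset_top (a point): Centre of the top of the counter's small round reset button, 14 mm diameter, 46 mm above the table; 15 mm to the front and 45 mm to the -y side of the counter's origin. Not to be pressed.
- reset_button (a joint): Travel of the small round reset button, m: 0 = up, 0.004 = down. Spring return.
- spare_cap: Bystander: loose black pen cap, 21 mm diameter, 28 mm high, standing on the jig's top near its front edge (about x = -32, y = -35 mm in the jig's frame). Origin at its underside.
- spare_barrel: Bystander: loose black pen barrel, 22 mm diameter, 85 mm high, standing on the table between jig and counter. Origin at its underside.
- tape_roll: Bystander: roll of tape, 100 mm diameter, 45 mm high, lying flat. Origin at its underside.
- glue_bottle: Bystander: white bottle, 48 mm diameter, 130 mm high, behind the jig. Origin at its underside.
- screwdriver: Bystander: screwdriver 170 mm long, lying on the table between robot and jig.
- parts_carton: Bystander: small open carton of parts, 120 x 110 x 60 mm, to the right of the jig. Origin at its underside.
There are look-alikes about, which are no part of the job. What is shaped like the tally but blue or purple is not meant.

How it is judged:
On the way, in this order (a step that is already met when the one before it is completed fails the run):
1. the plug of the shortest pen is pressed home (value of joint plug_short above 0.0085 m), for 0.1 s.
2. the plug of the middle pen is pressed home (value of joint plug_middle above 0.0085 m), for 0.1 s.
3. the plug of the tallest pen is pressed home (value of joint plug_tall above 0.0085 m), for 0.1 s.
4. the tally counter's big square key is pressed down (value of joint tally_key above 0.004 m), for 0.1 s.
At the end, for the whole second after the job is handed in: All three plugs home (pressed more than 8.5 of 10 mm), the tally key back up (less than 1.5 mm down), the counter and every other loose thing at rest, upright and within 20 mm of where it started (value of joint each of plug_short, plug_middle, plug_tall above 0.0085 m and value of joint tally_key below 0.0015 m and distance of each of tally, spare_cap, spare_barrel, tape_roll, glue_bottle, screwdriver, parts_carton from where it was at the start of the episode below 0.02 m and linear speed of tally below 0.01 m/s and angle between each of spare_cap, spare_barrel, tape_roll, glue_bottle, parts_carton's own z axis and vertical below 0.3 rad); the robot touches nothing.
It fails at once if a plug is pressed in before the plugs of all shorter pens are home ((value of joint plug_middle above 0.005 m and value of joint plug_short below 0.0085 m) or (value of joint plug_tall above 0.005 m and value of joint any of plug_short, plug_middle below 0.0085 m)).
It fails at once if the tally key is pressed before all three plugs are home (value of joint tally_key above 0.003 m and value of joint any of plug_short, plug_middle, plug_tall below 0.0085 m).
It fails at once if the small reset button is pressed (value of joint reset_button above 0.002 m).
It fails at once if the tally counter is shifted more than 20 mm or lifted more than 8 mm or tipped (distance of tally from where it was at the start of the episode above 0.02 m or height (world z) of tally above 0.008 m or angle between tally's own z axis and vertical above 0.15 rad).
It fails at once if another loose thing is moved more than 20 mm or knocked over (distance of any of spare_cap, spare_barrel, tape_roll, glue_bottle, screwdriver, parts_carton from where it was at the start of the episode above 0.02 m or angle between any of spare_cap, spare_barrel, tape_roll, glue_bottle, parts_carton's own z axis and vertical above 0.3 rad).
It also fails if it takes over 54 s, if anything falls off the work surface, if the arm or the gripper's body presses on something with over 40 N, if the wrist force passes 120 N, or if a joint passes its speed limit or range.

ROBOT

A 7-joint arm with a two-finger parallel gripper is mounted at the origin on the work surface. World frame = base frame: x ahead of the robot, y to its left, z up, the work surface at z = 0. Lengths are in m, angles in rad, forces in N, time in s.
With the tool pointing down it reaches from about 0.4 to 0.75 m from the base axis. Payload 19.5 kg.
Tool frame: the origin (TCP) lies on the centre line of the jaws, within the pads' length; the fingertips stand 17 mm ahead of it and the grasp point (between the pads) lies 2 mm behind it; z points along the fingers, y is the direction in which the jaws open and shut (so a half turn about z gives the same grasp; the last joint's range is limited). The gripper opens to 85 mm and grips with 20 to 120 N. Pads are 22 mm wide; open, the fingers measure 114 mm over their backs; the gripper's body (76 mm by 85 mm) begins 54 mm behind the grasp point. The pads swing forward as they close: fully open they stand 13 mm farther back than shut.
Start: joints at [1.104, 0.707, -0.028, 1.485, 0.022, 0.951, -0.075], TCP at [0.237, -0.524, 0.248] pointing down, gripper open.
Joint ranges: [-2.71, 2.71], [-0.32, 2.16], [-1.57, 1.52], [0, 2.45], [-1.46, 4.6], [0, 2.02], [-2.83, 2.83]. Speed limits (rad/s): [1.89, 1.89, 2.57, 2.57, 3.01, 3.01, 3.01].

INTERFACE

Orientations are given as a unit quaternion [x, y, z, w].
In Python, from plant import arm gives the robot as it stands.
- The arm moves only by the tool servo_tool, never from a script. Its argument "commands" is one flat list of numbers, 6 for each row, row after row: the shift along the world's x, y, z in mm, then the turn, a rotation vector about the world's x, y, z in degrees. In form: [x, y, z, ax, ay, az, x, y, z, ax, ay, az, ...]. A call has 1 to 20 rows; each row is the pose to reach, as a shift and turn from the pose commanded when the call began; what a row does not reach only later rows make up. A row lasts 1/10 s, in which the tool goes at most 50 mm and 8.59 degrees, less where a joint would pass 70% of its speed; a pose out of reach is approached as far as the arm can. A call with a gripper value outside its range is refused whole. "gripper" is the finger opening in mm, from 0 to 85.4, set as the call begins (left out, the last holds). The fingers move at their own pace and stop on an object; "newtons" is the grip in N (left out, the last holds). Time passes only in rows, so rows that repeat a pose let the fingers close. It gives the time, the measured TCP pose, the force and the opening at its end, in the units of the state.
- arm.state(): the state, without advancing time (a new reading comes with each control period).
- arm.read_camera(name): name is "scene" or "top"; returns a dict with "img" (420x560x3 uint8, red, green, blue), "fx", "fy", "cx", "cy" (pixels), "rvec" (rotation vector, rad) and "tvec" (3), from world to camera coordinates, as OpenCV has them. Camera axes: x right, y down, z forward; pixel columns grow to the right and rows downward; lengths in m; the calibration is good to about 2 mm. A picture is of the moment at which its call begins. There is no depth.
- arm.hand_in(): hands the job in, once; it reports no verdict.
The state is a dict: "time": time; "qpos": joint angles; "joint_vel": joint speeds; "effort": joint torques, N m; "ee_pos": TCP position; "orientation": TCP orientation; "force": force on the tool from outside, world axes, zero at the start; "ft_torque": the same for the moment, N m; "width": finger opening in m.
Only numpy, scipy, OpenCV 4.12 (cv2) and the standard library are available. Lean on these libraries where they do the work, as an engineer would, in place of code of your own. Each camera call takes 0.05 s, during which the arm holds its last target.

## Working session

There is one attempt and no reset: what is moved stays moved. The work goes in short steps, Python scripts to look and compute and a tool call to move; the robot and the scene stay as the last step left them, time stands still between calls to the robot, and variables do not carry over. Pictures are saved under pics/ and viewed, and the job is handed in when it is done.

Besides the shell and the picture viewer there is one more tool, called after "Emit:" as name(argument=value, ...) on one line, values as JSON. servo_tool: Moves the arm, as the interface text tells. Its arguments: {"type":"object","properties":{"commands":{"type":"array"},"gripper":{"type":"number"},"newtons":{"type":"number"}},"required":["commands"]}

```bash
mkdir -p pics; python3 - <<'E'
from plant import arm
import cv2,pickle
d={}
for n in("scene","top"):
    r=arm.read_camera(n);d[n]=r
    cv2.imwrite(f"pics/{n}0.png",cv2.cvtColor(r["img"],cv2.COLOR_RGB2BGR))
    print(n,r["fx"],r["fy"],r["cx"],r["cy"],r["rvec"],r["tvec"])
pickle.dump(d,open("c0.pkl","wb"))
s=arm.state();print(s)
E
```

```text
scene 426.08642904265776 426.08642904265776 277.56731429386195 202.20444168222417 [ 2.16179393  0.7695965  -0.32790213] [-0.3839445  -0.16360625  1.39568778]
top 419.16211781982855 419.16211781982855 281.0807043221634 202.5254699202634 [ 2.13268202 -2.11306204  0.16879782] [-0.04371197  0.54288769  1.1413987 ]
{'time': 0.1, 'qpos': array([ 1.10428097,  0.70698596, -0.02760168,  1.48495145,  0.02199348,
        0.95092717, -0.07551442]), 'joint_vel': array([-5.81717129e-04, -1.46990767e-03,  6.63145372e-05, -1.89832746e-03,
        9.38487282e-04,  5.34381145e-04, -1.23416071e-03]), 'effort': array([ 3.69899542e-03, -8.84302139e+01,  1.23717159e+00, -2.36454391e+01,
        1.70782133e-02,  5.02946932e-03, -1.89100797e-04]), 'ee_pos': array([ 0.23688974, -0.52368775,  0.24790601]), 'orientation': array([ 9.77529286e-01,  2.10799097e-01, -1.19135059e-04, -4.69935086e-04]), 'force': array([0.47178494, 0.09529978, 0.53454006]), 'ft_torque': array([ 0.05136937,  0.00134582, -0.07478124]), 'width': 0.08510083347639243}
```

View pics/scene0.png

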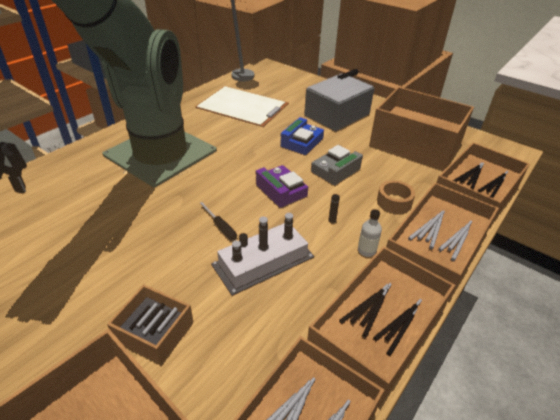

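View pics/top0.png

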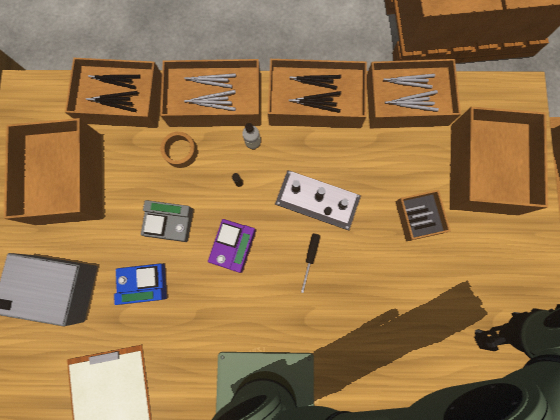

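```bash
python3 - <<'E'
import cv2,numpy as np
a=cv2.imread("pics/scene0.png");b=cv2.imread("pics/top0.png")
A=cv2.resize(a[200:300,205:325],None,fx=6,fy=6,interpolation=cv2.INTER_CUBIC)
B=cv2.resize(b[160:240,265:370],None,fx=7,fy=7,interpolation=cv2.INTER_CUBIC)
C=cv2.resize(b[190:280,130:265],None,fx=5,fy=5,interpolation=cv2.INTER_CUBIC)
for n,i in zip("ABC",(A,B,C)): cv2.imwrite(f"pics/z{n}.png",i)
E
```

```text
(no output)
```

View pics/zA.png

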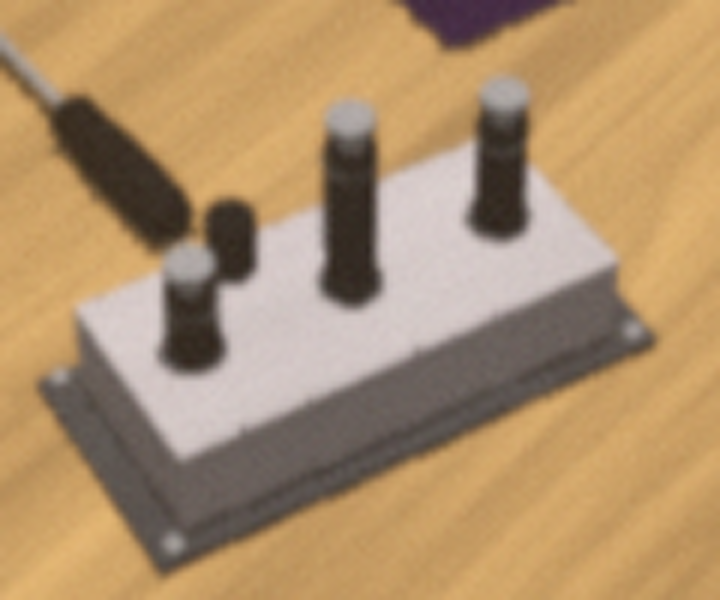

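View pics/zB.png

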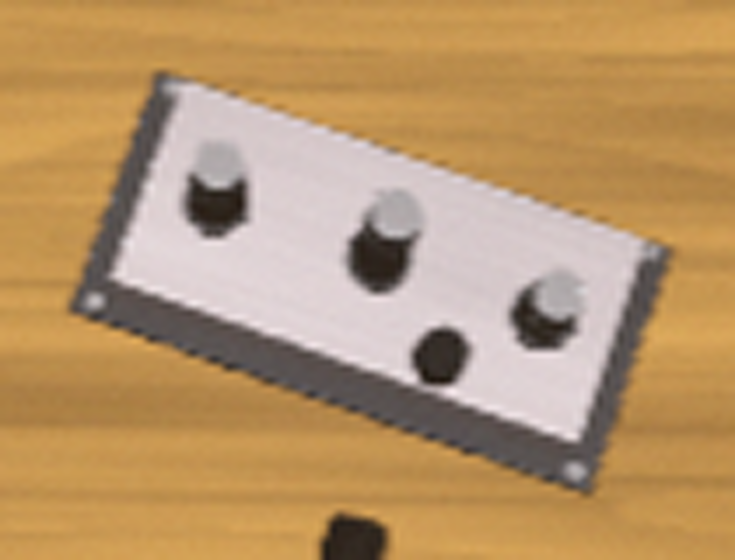

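View pics/zC.png

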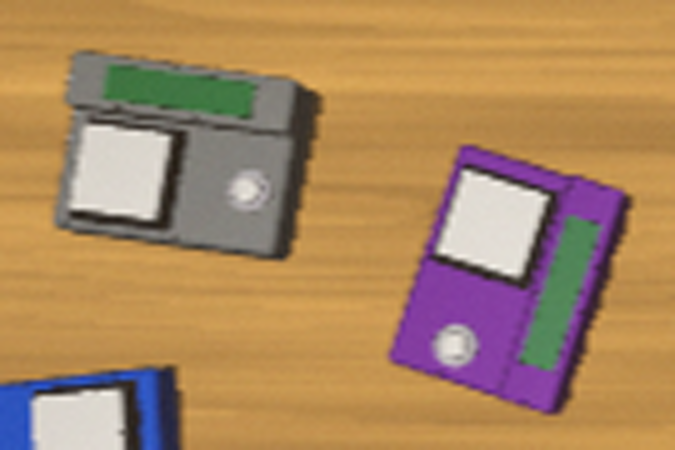

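```bash
cat > h.py <<'E'
import cv2,numpy as np,pickle
d=pickle.load(open("c0.pkl","rb"))
def P(n):
    r=d[n];K=np.array([[r["fx"],0,r["cx"]],[0,r["fy"],r["cy"]],[0,0,1]]);R=cv2.Rodrigues(np.array(r["rvec"]))[0]
    return K,R,np.array(r["tvec"]).reshape(3)
def plane(n,u,v,z):
    K,R,t=P(n);c=-R.T@t;g=R.T@np.linalg.solve(K,[u,v,1]);return c+g*(z-c[2])/g[2]
def tri(a,b):
    M=[]
    for n in("top","scene"):
        K,R,t=P(n);M.append(K@np.c_[R,t])
    X=cv2.triangulatePoints(M[0],M[1],np.array(a,float).reshape(2,1),np.array(b,float).reshape(2,1));return (X[:3]/X[3]).ravel()
B=lambda x,y:((x+.5)/7-.5+265,(y+.5)/7-.5+160)
C=lambda x,y:((x+.5)/5-.5+130,(y+.5)/5-.5+190)
A=lambda x,y:((x+.5)/6-.5+205,(y+.5)/6-.5+200)
E
python3 - <<'E'
from h import *
for n,z,b,a in(("short",.098,(560,295),(190,265)),("middle",.118,(219,164),(504,97)),("tall",.138,(397,215),(350,121))):
    print(n,plane("top",*B(*b),z),plane("scene",*A(*a),z),tri(B(*b),A(*a)))
for p in((85,122),(170,130),(160,221),(70,213),(121,171)):print("key",plane("top",*C(*p),.056))
print("reset",plane("top",*C(247,190),.046))
print("hood",[plane("top",*C(*p),.055) for p in((73,52),(298,80))])
for n,p,z in(("cap",(440,356),.028+.05),):print(n,plane("top",*B(*p),z))
print("barreltop", plane("top",237.5,179,.085), "bottle", plane("top",251,130,.13))
E
```

```text
short [ 0.53790013 -0.21142466  0.098     ] [ 0.54140495 -0.21385637  0.098     ] [ 0.53875808 -0.21167233  0.0944861 ]
middle [ 0.584326   -0.07900197  0.118     ] [ 0.587145   -0.08271039  0.118     ] [ 0.58495606 -0.07923639  0.11437379]
tall [ 0.56072193 -0.14544323  0.138     ] [ 0.56407681 -0.14841685  0.138     ] [ 0.56154737 -0.14562621  0.13451354]
key [0.50593152 0.3393401  0.056     ]
key [0.5017889  0.29101458 0.056     ]
key [0.45049086 0.29356901 0.056     ]
key [0.45451118 0.34434127 0.056     ]
key [0.47836315 0.31721587 0.056     ]
reset [0.46942403 0.2483858  0.046     ]
hood [array([0.54609247, 0.34918731, 0.055     ]), array([0.53103036, 0.22043918, 0.055     ])]
cap [ 0.51679827 -0.16678472  0.078     ]
barreltop [0.60195694 0.08235523 0.085     ] bottle [0.72840592 0.04388083 0.13      ]
```

Emit:
servo_tool(commands=[8, 8, 0, 0, 0, 1, 25, 25, 0, 0, 0, 4, 50, 50, 0, 0, 0, 8, 75, 75, 0, 0, 0, 12, 100, 101, 0, 0, 0, 16, 125, 127, 0, 0, 0, 20, 150, 153, 0, 0, 0, 24, 175, 179, 0, 0, 0, 28, 200, 205, 0, 0, 0, 32, 225, 231, 0, 0, 0, 36, 250, 257, 0, 0, 0, 40, 275, 283, 0, 0, 0, 43, 293, 301, 0, 0, 0, 45, 300, 309, 0, 0, 0, 46, 303, 311, 0, 0, 0, 46, 303, 311, -15, 0, 0, 46, 303, 311, -40, 0, 0, 46, 303, 311, -60, 0, 0, 46, 303, 311, -70, 0, 0, 46, 303, 311, -70, 0, 0, 46], gripper=0, newtons=60)

```text
time: 2.1
ee_pos: [0.5392, -0.2134, 0.1775]
orientation: [0.818, 0.576, -0.001, -0.001]
force: [0.5, 0.5, 0.5]
width: -0.0002
```

```bash
cat > look.py <<'E'
import sys,cv2
from plant import arm
k=sys.argv[1];box=[int(x) for x in sys.argv[2:]]
s=arm.state();print(s["time"],s["ee_pos"].round(4),s["orientation"].round(4),s["force"].round(2),s["width"])
o=[]
for n,b in(("scene",box[:4]),("top",box[4:])):
    i=cv2.cvtColor(arm.read_camera(n)["img"],cv2.COLOR_RGB2BGR)[b[1]:b[3],b[0]:b[2]]
    o.append(cv2.resize(i,(400,int(400*i.shape[0]/i.shape[1])),interpolation=cv2.INTER_CUBIC)[:600])
h=max(i.shape[0] for i in o)
o=[cv2.copyMakeBorder(i,0,h-i.shape[0],0,0,0) for i in o]
cv2.imwrite(f"pics/{k}.png",cv2.hconcat(o))
E
python3 look.py p1 205 180 325 300 265 140 385 260
```

```text
2.1 [ 0.5392 -0.2134  0.1775] [ 8.178e-01  5.755e-01 -7.000e-04 -6.000e-04] [0.5  0.46 0.53] -0.00018810115164362982
```

View pics/p1.png

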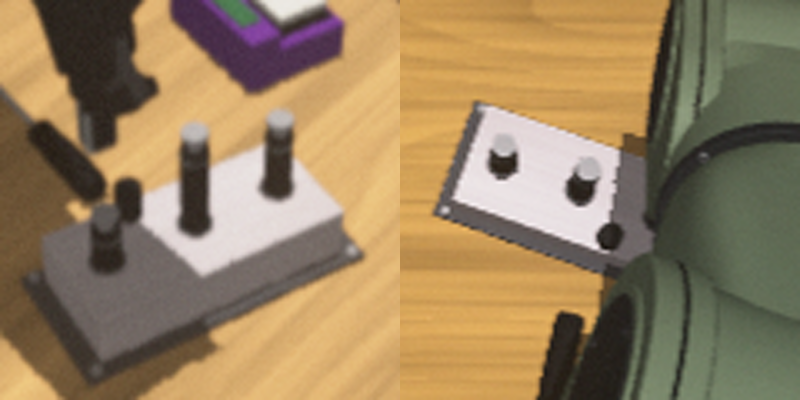

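```bash
python3 - <<'E'
from h import *
K,R,t=P("scene")
for p in((.5392,-.2134,.1605),(.5392,-.2134,.1105),(.5395,-.2125,.098)):
    q=cv2.projectPoints(np.array([p]),cv2.Rodrigues(R)[0],t,K,None)[0].ravel();print(q,(q-[205,180])*400/120)
E
```

```text
[234.44983525 222.7159798 ] [ 98.16611748 142.38659935]
[235.42881654 239.22848849] [101.42938846 197.42829498]
[236.03688726 243.02103906] [103.45629088 210.07013019]
```

Emit:
servo_tool(commands=[0, 0, -10, 0, 0, 0, 0, 0, -30, 0, 0, 0, 0, 0, -48, 0, 0, 0, 0, 0, -48, 0, 0, 0, 0, 0, -48, 0, 0, 0])

```text
time: 2.7
ee_pos: [0.5401, -0.2129, 0.1307]
orientation: [0.817, 0.576, 0.0, 0.0]
force: [-0.3, 0.9, -0.6]
width: -0.0002
```

```bash
python3 look.py p2 210 210 280 280 265 140 385 260
```

```text
2.7 [ 0.5401 -0.2129  0.1307] [8.175e-01 5.760e-01 1.000e-04 1.000e-04] [-0.31  0.89 -0.57] -0.00018036985360246589
```

View pics/p2.png

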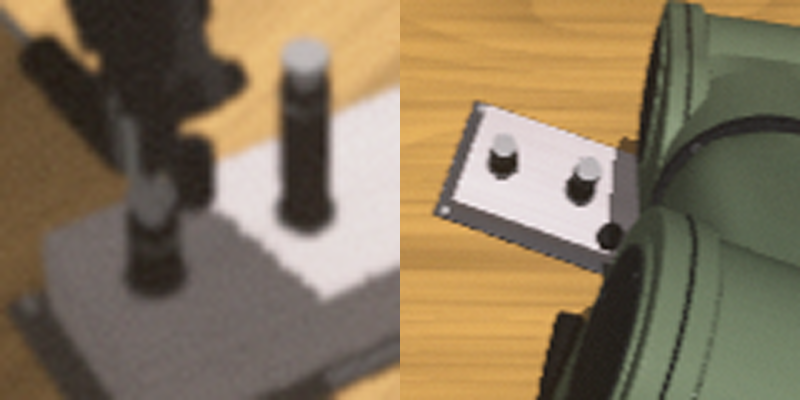

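Emit:
servo_tool(commands=[0, 0, -5, 0, 0, 0, 0, 0, -10, 0, 0, 0, 0, 0, -14, 0, 0, 0, 0, 0, -17, 0, 0, 0, 0, 0, -20, 0, 0, 0, 0, 0, -22, 0, 0, 0, 0, 0, -23, 0, 0, 0, 0, 0, -24, 0, 0, 0, 0, 0, -24, 0, 0, 0])

```text
time: 3.7
ee_pos: [0.54, -0.2129, 0.1062]
orientation: [0.817, 0.576, -0.0, -0.0]
force: [0.1, 0.1, 0.6]
width: -0.0004
```

Emit:
servo_tool(commands=[0, 0, -1, 0, 0, 0, 0, 0, -2, 0, 0, 0, 0, 0, -2, 0, 0, 0])

```text
time: 4.0
ee_pos: [0.5401, -0.2129, 0.1058]
orientation: [0.817, 0.576, 0.0, 0.0]
force: [-9.2, 2.3, 31.7]
width: -0.0001
```

```bash
python3 look.py p3 210 210 280 280 265 140 385 260
```

```text
4.0 [ 0.5401 -0.2129  0.1058] [8.175e-01 5.760e-01 2.000e-04 5.000e-04] [-9.21  2.3  31.66] -0.0001256164189214473
```

View pics/p3.png

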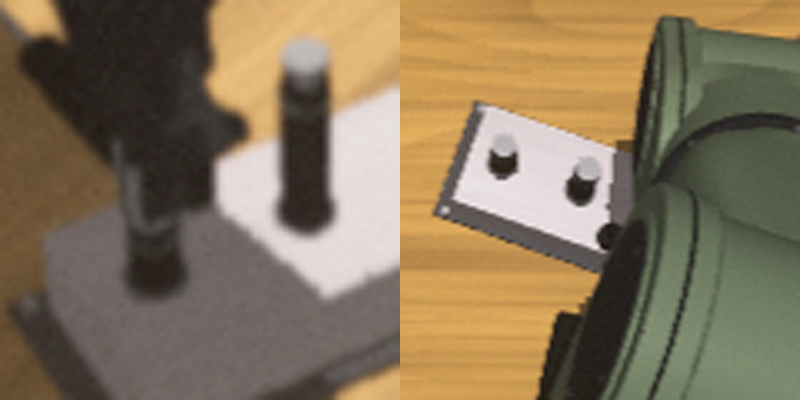

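Emit:
servo_tool(commands=[0, 0, 10, 0, 0, 0, 0, 0, 35, 0, 0, 0, 0, 0, 65, 0, 0, 0, 0, 0, 85, 0, 0, 0, 5, 14, 87, 0, 0, 0, 15, 43, 87, 0, 0, 0, 26, 74, 87, 0, 0, 0, 36, 105, 87, 0, 0, 0, 43, 124, 85, 0, 0, 0, 45, 131, 70, 0, 0, 0, 45, 132, 52, 0, 0, 0, 45, 132, 45, 0, 0, 0, 45, 132, 45, 0, 0, 0])

```text
time: 5.4
ee_pos: [0.5846, -0.0806, 0.1483]
orientation: [0.817, 0.576, -0.001, -0.001]
force: [0.1, -0.6, 0.3]
width: 0.0004
```

```bash
python3 look.py p4 210 190 310 290 265 140 385 260
```

```text
5.4 [ 0.5846 -0.0806  0.1483] [ 8.174e-01  5.761e-01 -7.000e-04 -6.000e-04] [ 0.12 -0.65  0.27] 0.0003974705046472912
```

View pics/p4.png

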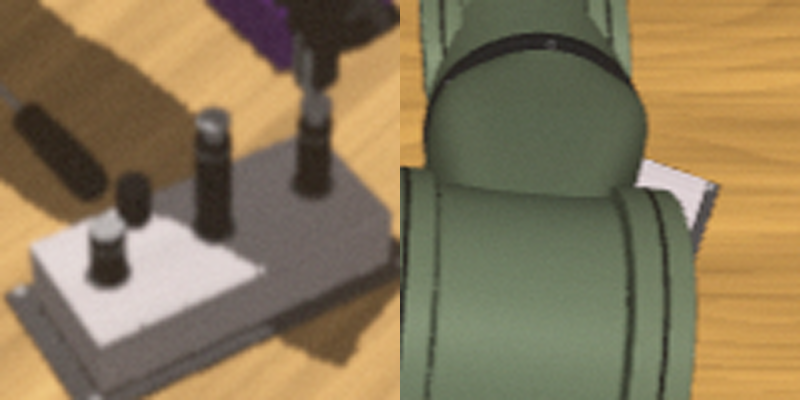

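Emit:
servo_tool(commands=[0, 0, -4, 0, 0, 0, 0, 0, -9, 0, 0, 0, 0, 0, -13, 0, 0, 0, 0, 0, -16, 0, 0, 0, 0, 0, -19, 0, 0, 0, 0, 0, -21, 0, 0, 0, 0, 0, -23, 0, 0, 0, 0, 0, -24, 0, 0, 0, 0, 0, -25, 0, 0, 0, 0, 0, -25, 0, 0, 0])

```text
time: 6.5
ee_pos: [0.5851, -0.081, 0.1258]
orientation: [0.818, 0.576, 0.0, 0.0]
force: [-9.1, 0.9, 31.0]
width: -0.0002
```

Emit:
servo_tool(commands=[0, 0, 10, 0, 0, 0, 0, 0, 32, 0, 0, 0, 0, 0, 52, 0, 0, 0, 0, 0, 60, 0, 0, 0, -5, -13, 60, 0, 0, 0, -13, -38, 60, 0, 0, 0, -20, -58, 60, 0, 0, 0, -23, -66, 58, 0, 0, 0, -23, -66, 48, 0, 0, 0, -23, -66, 44, 0, 0, 0, -23, -66, 44, 0, 0, 0])

```text
time: 7.6
ee_pos: [0.5619, -0.1457, 0.1671]
orientation: [0.817, 0.577, -0.0, -0.001]
force: [0.3, 0.3, 0.6]
width: -0.0003
```

```bash
python3 look.py p5 210 190 310 290 265 140 385 260
```

```text
7.6 [ 0.5619 -0.1457  0.1671] [ 8.171e-01  5.765e-01 -3.000e-04 -8.000e-04] [0.29 0.33 0.65] -0.0003078235398021535
```

View pics/p5.png

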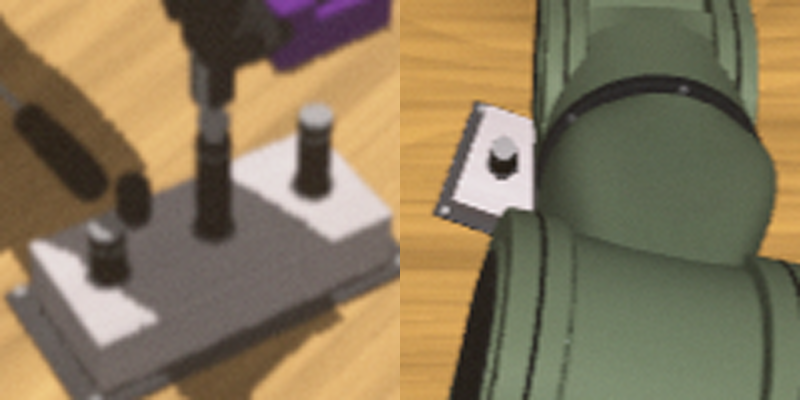

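Both pressed plugs sit low (short and middle, in the left view at about (105,235) and (313,115)); the tip is right over the tall plug at (213,125).

Emit:
servo_tool(commands=[0, 0, -4, 0, 0, 0, 0, 0, -9, 0, 0, 0, 0, 0, -13, 0, 0, 0, 0, 0, -16, 0, 0, 0, 0, 0, -18, 0, 0, 0, 0, 0, -20, 0, 0, 0, 0, 0, -22, 0, 0, 0, 0, 0, -23, 0, 0, 0, 0, 0, -24, 0, 0, 0, 0, 0, -24, 0, 0, 0])

```text
time: 8.7
ee_pos: [0.5621, -0.1468, 0.1458]
orientation: [0.817, 0.576, 0.0, 0.0]
force: [-9.4, 3.5, 31.1]
width: -0.0001
```

Emit:
servo_tool(commands=[0, 0, 10, 0, 0, 0, 0, 0, 35, 0, 0, 0, 0, 0, 60, 0, 0, 0, -2, 8, 70, 0, 0, 0, -5, 30, 70, 0, 0, 1, -10, 60, 70, 0, 0, 2, -16, 92, 70, 0, 0, 3, -22, 124, 70, 0, 0, 4, -28, 156, 70, 0, 0, 5, -34, 188, 70, 0, 0, 6, -39, 220, 70, 0, 0, 7, -45, 252, 70, 0, 0, 8, -50, 284, 70, 0, 0, 9, -56, 316, 70, 0, 0, 10, -62, 348, 70, 0, 0, 11, -67, 380, 70, 0, 0, 12, -73, 412, 70, 0, 0, 12, -78, 440, 65, 0, 0, 12, -81, 458, 50, 0, 0, 12, -82, 463, 30, 0, 0, 12])

```text
time: 10.7
ee_pos: [0.4789, 0.3187, 0.1738]
orientation: [0.752, 0.659, 0.001, -0.0]
force: [0.7, -0.1, -0.6]
width: 0.0003
```

Emit:
servo_tool(commands=[0, 0, -10, 0, 0, 0, 0, 0, -30, 0, 0, 0, 0, 0, -50, 0, 0, 0, 0, 0, -65, 0, 0, 0, 0, 0, -74, 0, 0, 0, 0, 0, -74, 0, 0, 0])

```text
time: 11.3
ee_pos: [0.4797, 0.3155, 0.0995]
orientation: [0.753, 0.658, -0.001, -0.0]
force: [-0.7, -0.7, 0.6]
width: 0.0001
```

```bash
python3 look.py p6 260 100 400 240 110 150 290 330
```

```text
11.3 [0.4797 0.3155 0.0995] [ 0.7529  0.6582 -0.0008 -0.    ] [-0.65 -0.71  0.55] 0.00010120525422073836
```

View pics/p6.png

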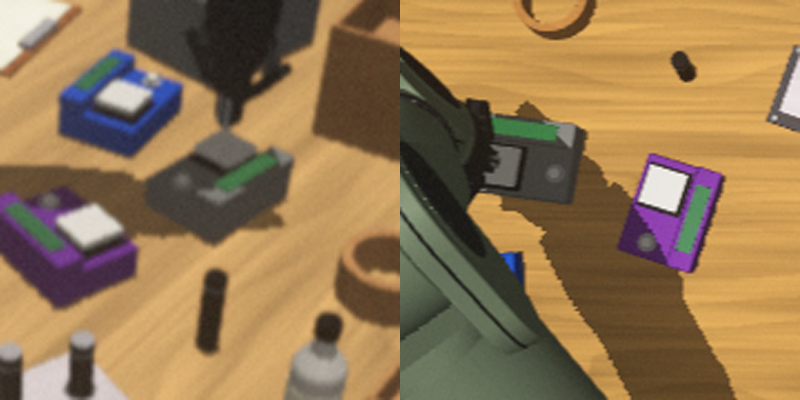

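Emit:
servo_tool(commands=[0, 0, -6, 0, 0, 0, 0, 0, -14, 0, 0, 0, 0, 0, -22, 0, 0, 0, 0, 0, -26, 0, 0, 0, 0, 0, -29, 0, 0, 0, 0, 0, -31, 0, 0, 0, 0, 0, -33, 0, 0, 0, 0, 0, -33, 0, 0, 0, 0, 0, -33, 0, 0, 0, 0, 0, -33, 0, 0, 0])

```text
time: 12.4
ee_pos: [0.4799, 0.3161, 0.0674]
orientation: [0.753, 0.658, -0.0, -0.0]
force: [-3.0, -2.0, 4.3]
width: -0.0002
```

Emit:
servo_tool(commands=[0, 0, -1, 0, 0, 0, 0, 0, -1, 0, 0, 0, 0, 0, -1, 0, 0, 0])

```text
time: 12.7
ee_pos: [0.48, 0.3161, 0.0669]
orientation: [0.753, 0.658, 0.0, 0.0]
force: [-4.8, -3.3, 15.7]
width: 0.0001
```

Emit:
servo_tool(commands=[0, 0, 4, 0, 0, 0, 0, 0, 12, 0, 0, 0, 0, 0, 35, 0, 0, 0, 0, 0, 65, 0, 0, 0, 0, 0, 95, 0, 0, 0, 0, 0, 125, 0, 0, 0, 0, 0, 150, 0, 0, 0, -20, 15, 155, 0, 0, 0, -40, 40, 155, 0, 0, 0, -40, 60, 155, 0, 0, 0, -40, 65, 155, 0, 0, 0, -40, 65, 155, 0, 0, 0])

```text
time: 13.9
ee_pos: [0.4401, 0.3814, 0.2213]
orientation: [0.753, 0.658, 0.0, 0.0]
force: [1.9, 0.2, 0.6]
width: 0.0006
```

```bash
python3 look.py p7 205 120 405 320 110 120 390 400
```

```text
13.9 [0.4401 0.3814 0.2213] [7.526e-01 6.585e-01 2.000e-04 0.000e+00] [1.91 0.19 0.55] 0.0005659123678130208
```

View pics/p7.png

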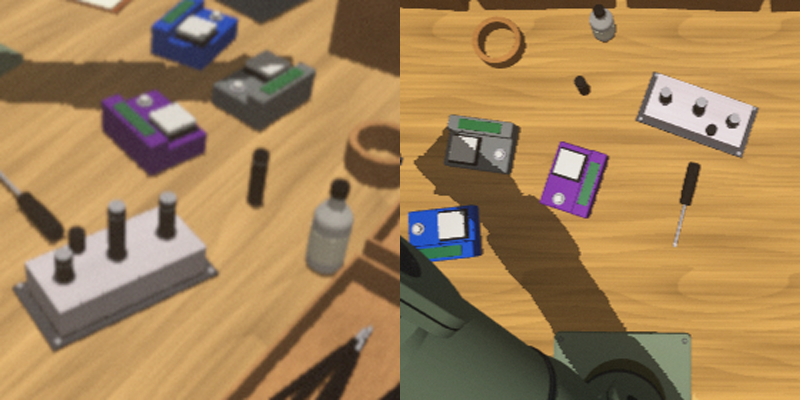

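```bash
python3 - <<'E'
import cv2
from plant import arm
a=cv2.imread("pics/scene0.png")[200:300,205:325]
b=cv2.cvtColor(arm.read_camera("scene")["img"],cv2.COLOR_RGB2BGR)[200:300,205:325]
cv2.imwrite("pics/p8.png",cv2.resize(cv2.hconcat([a,b]),(792,330),interpolation=cv2.INTER_CUBIC))
E
```

```text
(no output)
```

View pics/p8.png

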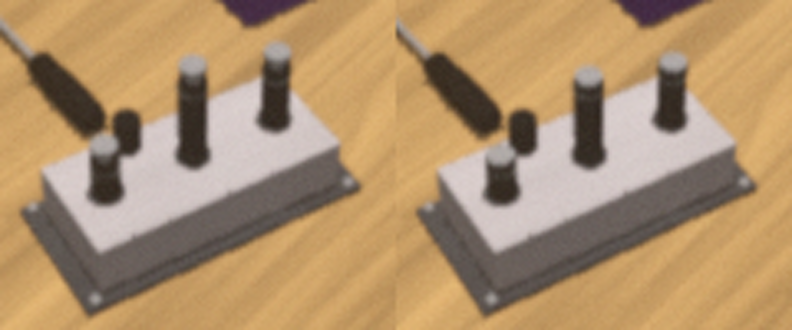

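All three heads moved down about 10 to 11 zoomed pixels, i.e. about 9 mm (before on the left, after on the right). The cap and screwdriver have not moved.

```bash
python3 -c "
from plant import arm
print(arm.hand_in())"
```

```text
the job is handed in; nothing more can be done
None
```

I pressed the short, middle and tall plugs home in that order with closed fingers. I then pressed the grey counter's big key down, let it come back up, moved the arm clear and handed the job in. The last reading before hand-in was about 14 s, against the 54 s limit, and hand-in gave no verdict.

- **Plugs:** each press ended on a hard stop at about 31 N. The fingertips stopped at about 89, 109 and 129 mm, which are the seated heights. Before and after pictures show all three heads lower by roughly the full travel.
- **Key:** it went down to its stop, with the fingertips at about 50 mm and a force of 15.7 N. I did not measure its height after release, but the tool is clear of it and the top view shows nothing holding it down.
- **Other things:** by eye, the counter, cap, spare barrel, tape roll, bottle and screwdriver were upright in their places. The parts carton was outside my last pictures. The arm passed above it once, early on, and I did not check it again.
- **Disagreement:** the two cameras differed by about 3 to 5 mm on positions. I took the average for the plugs and applied the same correction to the key, and the presses landed as expected.

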